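# Free a heatsink from a two-lane carrier held by a retaining bar

### The job

Lift the retaining bar out of its two brackets and stand it, base down, wholly on the black rubber pad without dropping it. Then slide the finned heatsink along its lane and out of the open end until it lies flat on the bench, completely clear of the carrier. Slide it, never lift it; leave the plain closed enclosure in its lane and do not disturb the other things on the bench.

Things in the scene. Friction and masses are not known exactly. Their poses are not given: they have to be found in the camera images.
- carrier: Grey two-lane tray, fixed, 200 (x) by 170 mm (y), origin at the centre of its underside on the bench. Floor 4 mm thick. Lanes run along x, 69 mm wide, centred at y = +37 and -37 mm, with 5 mm guide walls beside and between, tops 14 mm above the bench; a 6 mm wall as high closes them at x = +100 mm. The -x end is open, without wall or lip; the floor ends at x = -100 mm.
- carrier_slot (a point): Midway between the two U brackets, at the height of their slot bottoms, 18 mm above the bench; carrier x = -79 mm. The centre of the bar's underside rests near here. The brackets, open upward, stand outside the lanes at carrier y = +81 and -81 mm, 42 mm long in x, 8 mm thick in y, tops 42 mm above the bench; slots 30 mm wide in x.
- bar: Steel flat bar, about 0.3 kg, 24 (its x) by 200 (y) by 12 mm high, with a handle on top: an inverted U of 10 mm round rod, 90 mm between its leg centres (in y). Origin at the centre of the underside, z up. It stands loose in the two brackets across the open end, parallel to the carrier's y axis, and stands by itself on a level surface.
- bar_handle (a point): Middle of the handle's level crosspiece, on its centre line: a 10 mm rod along the bar's y, 80 mm above the bar's underside.
- bar_end_a (a point): Centre of the bar's +y end, at its underside.
- bar_end_b (a point): Centre of the bar's -y end, at its underside.
- heatsink: Bare aluminium heatsink, about 0.35 kg, 105 (its x) by 64 (y) by 42 mm high: 8 mm base, seven 4 mm upright fins along its length, open at top and both ends. Origin at the centre of its underside. Loose on the carrier's floor in either lane, its x along the lane, 2 to 22 mm behind the bar, at least 30 mm free behind it before the rear wall.
- enclosure: Plain closed aluminium box with a smooth lid and four screws, about 0.35 kg, 105 x 64 x 42 mm, origin at the centre of its underside; loose in the other lane. To be left there.
- pad: Black rubber pad fixed on the bench, 270 mm (its x) by 120 mm (its y), 4 mm thick, origin at the centre of its underside. The bar goes here, its long side along the pad's.
- mug: Steel mug with a handle at its +y side, bystander, 80 mm across, 90 mm tall, upright; origin at the centre of its underside.
- multimeter: Black handheld multimeter, bystander, 150 (x) x 75 (y) x 40 mm, lying flat; origin at the centre of its underside.
- screwdriver: Screwdriver, bystander, 190 mm long, lying along its x.
Mind the look-alikes: they are no part of the job. Leave any pink look-alike of the enclosure alone. Several things have the shape of the bar; the one meant has the colours described above.

How it is judged (in metres and radians):
On the way, in this order (a step that is already met when the one before it is completed fails the run):
1. the bar is lifted out of both brackets while the heatsink is still in its lane (z of each of bar_end_a, bar_end_b in the frame of carrier above 0.045 m and x of heatsink in the frame of carrier above -0.04 m), for 0.1 s.
2. the bar stands base down, wholly on the pad, released (x of bar_end_a in the frame of pad between -0.137 and 0.137 m and y of bar_end_a in the frame of pad between -0.062 and 0.062 m and x of bar_end_b in the frame of pad between -0.137 and 0.137 m and y of bar_end_b in the frame of pad between -0.062 and 0.062 m and z of bar in the frame of pad below 0.008 m and angle between bar's own z axis and vertical below 0.12 rad and linear speed of bar below 0.02 m/s and contact force between the fingers and bar below 0.1 N), for 0.2 s.
3. the heatsink lies flat on the bench, clear of the carrier's open end (x of heatsink in the frame of carrier below -0.155 m and height (world z) of heatsink below 0.0035 m and angle between heatsink's own z axis and vertical below 0.06 rad), for 0.2 s.
At the end, for the whole second after the job is handed in: The bar stands base down (within 0.12 rad) with both ends over the pad, released and at rest; the heatsink lies flat on the bench beyond the open end, its origin more than 155 mm from the carrier's origin towards -x, at rest; the enclosure still lies on the floor of its lane (all of step 2 and all of step 3 and linear speed of heatsink below 0.02 m/s and x of enclosure in the frame of carrier above -0.03 m and z of enclosure in the frame of carrier below 0.01 m); the robot touches nothing.
It fails at once if the heatsink is lifted (more than 20 mm above the bench) instead of slid (height (world z) of heatsink above 0.02 m).
It fails at once if the enclosure is moved more than 15 mm (distance of enclosure from where it was at the start of the episode above 0.015 m).
It fails at once if the bar is dropped: falling freely, out of the brackets, with nothing holding it (contact force between each of the fingers, the arm, anything else and bar below 0.05 N and height (world z) of bar above 0.022 m and linear speed of bar above 0.35 m/s).
It fails at once if the mug, multimeter or screwdriver is moved more than 30 mm (distance of any of mug, multimeter, screwdriver from where it was at the start of the episode above 0.03 m).
It also fails if it takes over 54 s, if anything falls off the work surface, if the arm or the gripper's body presses on something with over 40 N, if the wrist force passes 120 N, or if a joint passes its speed limit or range.

### The arm

A 6-joint arm with a two-finger parallel gripper is mounted at the origin on the work surface. World frame = base frame: x ahead of the robot, y to its left, z up, the work surface at z = 0. Lengths are in m, angles in degrees, forces in N, time in s.
With the tool pointing down it reaches from about 0.25 to 0.725 m from the base axis. Payload 9.7 kg.
Tool frame: the origin (TCP) lies where the fingers leave the gripper's body, on its centre line; the fingertips stand 73 mm ahead of it and the grasp point (between the pads) lies 54 mm ahead of it; y points along the fingers, x is the direction in which the jaws open and shut, and the axes are right-handed (so a half turn about y gives the same grasp; the last joint's range is limited). The gripper opens to 85 mm and grips with 20 to 120 N. Pads are 22 mm wide; open, the fingers measure 114 mm over their backs; the gripper's body (76 mm by 85 mm) begins 54 mm behind the grasp point. The pads swing forward as they close: fully open they stand 13 mm farther back than shut.
Start: joints at [-74.656, 4.979, 10.078, 95.1, 0, 90], TCP at [0.146, -0.53, 0.304] pointing down, gripper open.
Joint ranges: [-179.16, 179.16], [-48.56, 103.87], [-65.8, 70.77], [-126.05, 130.52], [-82.76, 87.17], [-180, 180]. Speed limits (degrees/s): [127.2, 127.2, 147.25, 180, 180, 180].

### API

Orientations are given as [roll, pitch, yaw] about the fixed x, y, z axes, in that order (R = Rz(yaw) Ry(pitch) Rx(roll)).
In Python, from workcell import sensors, imaging, bot, models gives the robot as it stands.
- The arm moves only by the tool arm_command, never from a script. Its argument "rows" is one flat list of numbers, 7 for each row, row after row: the shift along the tool's x, y, z in cm, then the turn, a rotation vector about the tool's x, y, z in degrees, then the gripper's target within -1 to 1 (fully open at 1, half-way at 0, shut at -1). A call has 1 to 12 rows; each row is the pose to reach, as a shift and turn from the pose commanded when the call began, along the tool's axes at that moment; what a row does not reach only later rows make up. A row lasts 1/12 s, in which the tool goes at most 41.7 mm and 7.16 degrees, less where a joint would pass 70% of its speed; a pose out of reach is approached as far as the arm can. A call with a gripper value outside its range is refused whole. The fingers move at their own pace and stop on an object; "force" is the grip in N (left out, the last holds). Time passes only in rows, so rows that repeat a pose let the fingers close. It gives the time, the measured TCP pose, the force and the opening at its end, in the units of the state.
- sensors.get_obs(): the state, without advancing time (a new reading comes with each control period).
- imaging.camera(name): name is "scene" or "top" or "wrist"; returns a dict with "pixels" (400x640x3 uint8, blue, green, red), "z_map" (400x640 float32, m along the optical axis (not along the pixel's ray), 0 where there is no reading), "camera_matrix" (3x3 intrinsics, pixels), "D" ([k1, k2, p1, p2, k3] as OpenCV has them; the pictures are not rectified), "world_from_camera" (4x4, takes a point from camera to world coordinates). Camera axes: x right, y up, looking along -z (the intrinsics and any distortion apply to the point x, -y, -z); pixel columns grow to the right and rows downward; lengths in m; the calibration is good to about 2 mm. A picture is of the moment at which its call begins.
- bot.job_done(): hands the job in, once; it reports no verdict.
Trained networks look in the newest picture that a camera, given by its name, has taken for a name from the list of things; names that differ only in an ending like _2 or _b are one class to them, and where a whole thing is asked for, a point or a joint stands for the part that bears it (a point fixed in the world has none). Each returns a list of dicts, best first, with "conf" (0 to 1); they miss things now and then, are a little off and sometimes report something else, mostly with a low value. They report only what shows in the picture. A call takes as long as a camera call. They do not tell look-alikes from the thing itself.
- models.search_frame(thing, camera): "extent" ([centre column, centre row, width, height] in pixels, round what is visible of it).
- models.spot_point(thing, camera): "location" ([column, row] in pixels: a listed point, or the origin of a listed thing).
The state is a dict: "time": time; "q": joint angles; "qd": joint speeds; "joint_efforts": joint torques, N m; "ee_pos": TCP position; "tcp_rot": TCP orientation; "wrist_force": force on the tool from outside, world axes, zero at the start; "torque": the same for the moment, N m; "opening": finger opening in m.
Only numpy, scipy, OpenCV 4.12 (cv2) and the standard library are available. Lean on these libraries where they do the work, as an engineer would, in place of code of your own. Each camera call takes 0.05 s, during which the arm holds its last target.

## Working session

There is one attempt and no reset: what is moved stays moved. The work goes in short steps, Python scripts to look and compute and a tool call to move; the robot and the scene stay as the last step left them, time stands still between calls to the robot, and variables do not carry over. Pictures are saved under pics/ and viewed, and the job is handed in when it is done.

Besides the shell and the picture viewer there is one more tool, called after "Emit:" as name(argument=value, ...) on one line, values as JSON. arm_command: Moves the arm, as the interface text tells. Its arguments: {"type":"object","properties":{"rows":{"type":"array","items":{"type":"number"}},"force":{"type":"number"}},"required":["rows"]}

```bash
mkdir -p pics; ls
cat > h.py <<'E'
import numpy as np, cv2
from workcell import sensors, imaging, bot, models
def cam(n,save=None):
    c=imaging.camera(n)
    if save: cv2.imwrite('pics/'+save,c['pixels'])
    return c
def und(c,px):
    K=np.array(c['camera_matrix'],float);D=np.array(c['D'],float)
    p=cv2.undistortPoints(np.array(px,float).reshape(-1,1,2),K,D).reshape(-1,2)
    return p
def ray(c,px):
    p=und(c,px);T=np.array(c['world_from_camera'])
    d=np.c_[p[:,0],-p[:,1],-np.ones(len(p))]
    return T[:3,3],d@T[:3,:3].T
def atz(c,px,z):
    o,d=ray(c,px);s=(z-o[2])/d[:,2];return o+s[:,None]*d
def depthpts(c,px):
    px=np.array(px).reshape(-1,2);z=c['z_map'][px[:,1].astype(int),px[:,0].astype(int)]
    o,d=ray(c,px);return o+z[:,None]*d
def cloud(c):
    v,u=np.mgrid[0:400,0:640];px=np.c_[u.ravel(),v.ravel()]
    return depthpts(c,px).reshape(400,640,3)
E
python3 - <<'E'
from h import *
o=sensors.get_obs();print(o)
a=cam('scene','s1.png');
for n in ['bar','bar_handle','heatsink','carrier','pad','enclosure']: print(n,models.search_frame(n,'scene')[:4])
b=cam('top','t1.png');print(b['world_from_camera'],b['D'])
for n in ['bar','bar_handle','bar_end_a','bar_end_b','heatsink','carrier','carrier_slot','pad','enclosure','mug','multimeter','screwdriver']: 
    r=models.spot_point(n,'top')[:5]
    print(n,[(x['location'],round(x['conf'],2)) for x in r])
print(sensors.get_obs()['time'])
E
```

```text
pics
{'time': 0.0, 'q': array([-7.46591656e+01,  5.00996960e+00,  1.00322836e+01,  9.50993970e+01,
        7.71359007e-05,  9.00008838e+01]), 'qd': array([ 0.03801527,  0.03399508,  0.01176353, -0.1131376 , -0.01180077,
        0.01351747]), 'joint_efforts': array([-2.97100509e-03, -5.20384777e+01,  4.64812231e+01,  1.58457190e-02,
        6.92689946e-05, -8.92795640e-06]), 'ee_pos': array([ 0.14547012, -0.530263  ,  0.30317441]), 'tcp_rot': array([-8.99999241e+01,  7.70829439e-02, -7.46600494e+01]), 'wrist_force': array([-0.65014492,  0.6115393 ,  0.20972898]), 'torque': array([-0.04266336,  0.03015939,  0.0146748 ]), 'opening': 0.0854512039937461}
bar [{'extent': [383.8, 139.8, 16.6, 60.0], 'conf': 0.78}, {'extent': [350.8, 198.1, 26.8, 66.0], 'conf': 0.75}]
bar_handle [{'extent': [351.1, 197.6, 26.9, 66.6], 'conf': 0.82}, {'extent': [383.6, 139.1, 19.3, 59.7], 'conf': 0.8}]
heatsink [{'extent': [382.0, 191.1, 43.0, 32.9], 'conf': 0.85}]
carrier [{'extent': [377.4, 211.5, 88.7, 72.6], 'conf': 0.87}]
pad [{'extent': [198.2, 226.1, 58.7, 91.5], 'conf': 0.86}]
enclosure [{'extent': [2
[... 356 characters left out ...]
    ]
bar [([261.0, 311.6], 0.64), ([303.9, 225.1], 0.6), ([269.4, 233.2], 0.48)]
bar_handle [([257.8, 314.5], 0.9), ([304.2, 218.1], 0.75), ([192.4, 228.6], 0.6)]
bar_end_a [([258.0, 271.0], 0.87), ([314.9, 188.5], 0.83), ([288.3, 265.6], 0.72), ([261.1, 352.0], 0.72)]
bar_end_b [([258.0, 271.0], 0.87), ([314.9, 188.5], 0.83), ([288.3, 265.6], 0.72), ([261.1, 352.0], 0.72)]
heatsink [([267.3, 232.9], 0.85), ([328.4, 127.0], 0.37)]
carrier [([271.1, 217.7], 0.65)]
carrier_slot [([302.3, 222.4], 0.68)]
pad [([441.0, 205.7], 0.58)]
enclosure [([354.3, 184.4], 0.86), ([281.8, 202.6], 0.58)]
mug [([392.4, 132.9], 0.85)]
multimeter [([327.9, 126.6], 0.62)]
screwdriver [([192.7, 228.2], 0.65)]
1.0
```

View images.

View pics/s1.png

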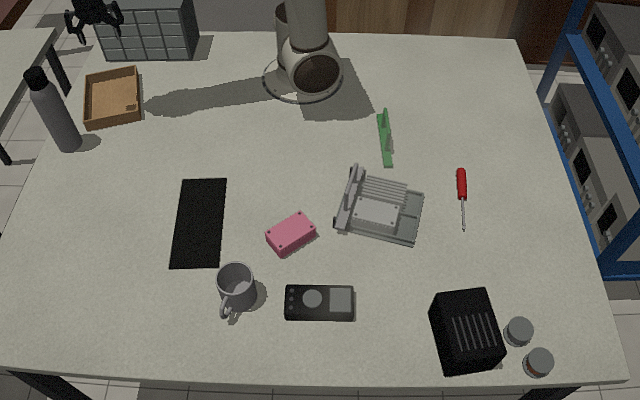

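View pics/t1.png

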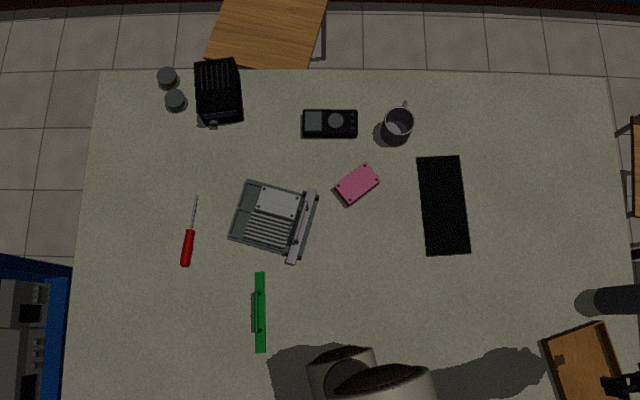

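Run:
```python
from h import *
c=cam('top')
print(c['camera_matrix'])
img=cv2.resize(c['pixels'][100:360,160:500],None,fx=2.3,fy=2.3,interpolation=cv2.INTER_CUBIC);cv2.imwrite('pics/t2.png',img)
P=cloud(c);np.save('P.npy',P)
# pad corners
g=c['pixels'].astype(int).sum(2)
m=np.zeros((400,640),np.uint8);m[150:260,410:480]=(g[150:260,410:480]<70)
n,l,s,_=cv2.connectedComponentsWithStats(m);k=1+np.argmax(s[1:,4])
v,u=np.where(l==k);w=atz(c,np.c_[u,v],0.004)[:,:2]
r=cv2.minAreaRect(w.astype(np.float32)*1000);print('pad',r)
# bar handle: points z in height range near carrier
R=P[170:270,220:330].reshape(-1,3)
for lo,hi in [(.005,.02),(.026,.036),(.04,.05),(.085,.11)]:
    q=R[(R[:,2]>lo)&(R[:,2]<hi)];print(lo,hi,len(q),cv2.minAreaRect((q[:,:2]*1000).astype(np.float32)) if len(q)>3 else '')
q=R[(R[:,2]>.08)]
print(np.round(q,3)[:40])
```

```text
[[465.03392752   0.         321.73991015]
 [  0.         465.03392752 198.81274714]
 [  0.           0.           1.        ]]
pad ((556.1444091796875, -231.07827758789062), (266.09661865234375, 117.63333129882812), 3.709651231765747)
0.005 0.02 1555 ((513.3258666992188, 215.14724731445312), (263.94158935546875, 292.1103515625), 0.7183356881141663)
0.026 0.036 735 ((506.3451232910156, 194.71566772460938), (152.31005859375, 199.82315063476562), 74.69529724121094)
0.04 0.05 1494 ((507.6242370605469, 195.33053588867188), (152.7267608642578, 170.86061096191406), 75.3539810180664)
0.085 0.11 169 ((490.63592529296875, 141.32363891601562), (10.03060531616211, 97.82298278808594), 74.70006561279297)
[[0.282 0.083 1.196]
 [0.282 0.083 1.196]
 [0.282 0.083 1.196]
 [0.282 0.083 1.196]
 [0.282 0.083 1.196]
 [0.282 0.083 1.196]
 [0.282 0.083 1.196]
 [0.282 0.083 1.196]
 [0.282 0.083 1.196]
 [0.282 0.083 1.196]
 [0.282 0.083 1.196]
 [0.282 0.083 1.196]
 [0.282 0.083 1.196]
 [0.282 0.083 1.196]
 [0.282 0.083 1.196]
 [0.282 0.083 1.196]
 [0.282 0.083 1.196]
 [0.282 0.083 1.196]
 [0.538 0.132 0.1  ]
 [0.537 0.129 0.105]
 [0.537 0.127 0.106]
 [0.282 0.083 1.196]
 [0.536 0.134 0.099]
 [0.535 0.131 0.104]
 [0.535 0.129 0.106]
 [0.536 0.127 0.099]
 [0.537 0.124 0.097]
 [0.533 0.134 0.103]
 [0.533 0.131 0.104]
 [0.533 0.129 0.1  ]
 [0.533 0.127 0.104]
 [0.535 0.124 0.095]
 [0.53  0.134 0.103]
 [0.53  0.131 0.102]
 [0.531 0.129 0.1  ]
 [0.531 0.127 0.1  ]
 [0.533 0.125 0.092]
 [0.282 0.083 1.196]
 [0.282 0.083 1.196]
 [0.282 0.083 1.196]]
```

```bash
ls -la pics
```

```text
total 1508
drwxr-xr-x 2 agent agent   4096 Dec  7 14:18 .
drwxr-xr-x 3 agent agent   4096 Dec  7 14:18 ..
-rw-r--r-- 1 agent agent 450135 Dec  7 14:18 s1.png
-rw-r--r-- 1 agent agent 453070 Dec  7 14:18 t1.png
-rw-r--r-- 1 agent agent 626801 Dec  7 14:18 t2.png
```

View pics/t2.png

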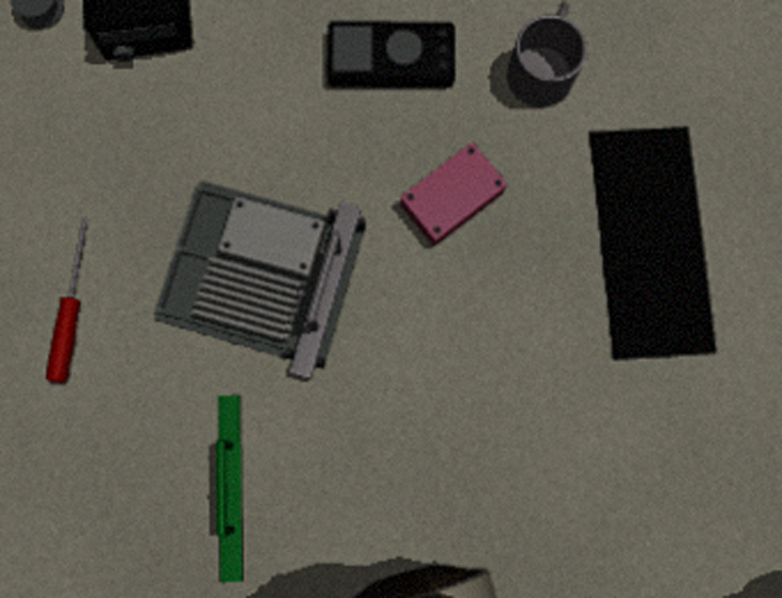

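Run:
```python
from h import *
P=np.load('P.npy')
th=np.deg2rad(74.9)
R2=np.array([[np.cos(th),-np.sin(th)],[np.sin(th),np.cos(th)]])
C=np.array([.5115,.2175])
Q=P.copy();Q[...,:2]=(P[...,:2]-C)@R2
def st(name,m):
    q=Q[m];print(name,len(q),np.round(np.percentile(q,[2,50,98],axis=0),3).tolist(), cv2.minAreaRect((P[m][:,:2]*1000).astype(np.float32)))
z=Q[...,2]
st('handle',(z>.085)&(z<.11)&(abs(Q[...,0])<.2)&(abs(Q[...,1])<.2))
st('hs',(z>.04)&(z<.055)&(abs(Q[...,0]+.01)<.055)&(Q[...,1]>0.0)&(Q[...,1]<.08))
st('enc',(z>.04)&(z<.055)&(abs(Q[...,0])<.06)&(Q[...,1]<0.0)&(Q[...,1]>-.08))
st('car',(z>.01)&(z<.02)&(Q[...,0]<.12)&(Q[...,0]>-.12)&(abs(Q[...,1])<.1))
# pink
st('pink',(z>.033)&(z<.05)&(abs(P[...,0]-.6)<.1)&(abs(P[...,1])<.08))
print('pinkpx',P[184,357],P[132,395],P[310,260])
```

```text
handle 174 [[-0.084, -0.048, 0.087], [-0.079, 0.002, 0.102], [-0.03, 0.192, 0.106]] ((420.8243713378906, 176.92825317382812), (27.038267135620117, 254.24859619140625), 63.306800842285156)
hs 507 [[-0.051, 0.003, 0.041], [-0.005, 0.034, 0.046], [0.043, 0.067, 0.051]] ((470.35198974609375, 220.0589141845703), (106.87681579589844, 77.48279571533203), 74.40201568603516)
enc 1023 [[-0.056, -0.07, 0.042], [-0.006, -0.039, 0.046], [0.045, -0.008, 0.051]] ((548.7774658203125, 202.4169921875), (106.3253173828125, 65.15802001953125), 74.50399780273438)
car 688 [[-0.087, -0.08, 0.01], [0.024, 0.026, 0.014], [0.099, 0.074, 0.019]] ((505.2413024902344, 219.71603393554688), (200.14593505859375, 183.8946075439453), 74.82197570800781)
pink 995 [[-0.233, -0.195, 0.037], [-0.187, -0.144, 0.043], [-0.142, -0.095, 0.047]] ((603.34765625, -1.0174217224121094), (64.24494934082031, 106.86234283447266), 38.752784729003906)
pinkpx [ 0.59867295 -0.0013299   0.04026469] [ 0.75783851 -0.10972408  0.00315599] [0.27851241 0.23993851 0.01490161]
```

```bash
cat >> h.py <<'E'
from scipy.spatial.transform import Rotation as Ro
def plan(p,yaw):
    o=sensors.get_obs()
    R=Ro.from_euler('xyz',o['tcp_rot'],degrees=True)
    T=Ro.from_euler('xyz',[-90,0,yaw],degrees=True)
    d=R.inv().apply(np.array(p)-o['ee_pos'])*100
    w=(R.inv()*T).as_rotvec(degrees=True)
    print('t',round(o['time'],2),'ee',np.round(o['ee_pos'],4),np.round(o['tcp_rot'],2),'q',np.round(o['q'],1),'F',np.round(o['wrist_force'],1),'op',round(o['opening'],4))
    print('shift cm',np.round(d,2),'rot',np.round(w,2))
E
python3 - <<'E'
from h import *
plan([.4906,.1413,.25],74.7)
E
```

```text
t 1.05 ee [ 0.1455 -0.5304  0.3039] [-90.     0.   -74.65] q [-74.7   5.   10.1  95.1  -0.   90. ] F [ 0.  -0.1 -0.7] op 0.085
shift cm [-55.64   5.39  51.05] rot [  -0.   -149.35   -0.  ]
```

Emit:
arm_command(rows=[-28, 0, 25.5, 0, -75, 0, 1, -28, 0, 25.5, 0, -75, 0, 1, -28, 0, 25.5, 0, -75, 0, 1, -28, 0, 25.5, 0, -75, 0, 1, -28, 0, 25.5, 0, -75, 0, 1, -28, 0, 25.5, 0, -75, 0, 1, -28, 0, 25.5, 0, -75, 0, 1, -28, 0, 25.5, 0, -75, 0, 1, -28, 0, 25.5, 0, -75, 0, 1, -28, 0, 25.5, 0, -75, 0, 1, -28, 0, 25.5, 0, -75, 0, 1, -28, 0, 25.5, 0, -75, 0, 1])

```text
time: 2.05
ee_pos: [0.3178, -0.1919, 0.3041]
tcp_rot: [-90.0, -0.0, 0.7]
wrist_force: [-0.3, 0.3, 0.2]
opening: 0.0851
```

Run:
```python
from h import *
plan([.4906,.1413,.26],74.7)
```

```text
t 2.05 ee [ 0.3178 -0.1919  0.3041] [-9.002e+01 -3.000e-02  6.600e-01] q [-31.1 -19.2 -11.7  97.5  -0.   58.2] F [-0.3  0.3  0.2] op 0.0851
shift cm [17.66  4.41 33.13] rot [ 4.000e-02 -7.404e+01  1.000e-02]
```

Emit:
arm_command(rows=[17.7, 4.4, 33.1, 0, -74, 0, 1, 17.7, 4.4, 33.1, 0, -74, 0, 1, 17.7, 4.4, 33.1, 0, -74, 0, 1, 17.7, 4.4, 33.1, 0, -74, 0, 1, 17.7, 4.4, 33.1, 0, -74, 0, 1, 17.7, 4.4, 33.1, 0, -74, 0, 1, 17.7, 4.4, 33.1, 0, -74, 0, 1, 17.7, 4.4, 33.1, 0, -74, 0, 1, 17.7, 4.4, 33.1, 0, -74, 0, 1, 17.7, 4.4, 33.1, 0, -74, 0, 1, 17.7, 4.4, 33.1, 0, -74, 0, 1, 17.7, 4.4, 33.1, 0, -74, 0, 1])

```text
time: 3.05
ee_pos: [0.4927, 0.1393, 0.2592]
tcp_rot: [-89.9, 0.0, 74.3]
wrist_force: [0.4, -0.8, -0.4]
opening: 0.0851
```

Run:
```python
from h import *
c=cam('wrist','w1.png')
for n in ['bar_handle','heatsink']: print(n,models.spot_point(n,'wrist')[:2])
P=cloud(c);m=(P[...,2]>.088)&(P[...,2]<.112)&(c['z_map']>0.03)&(abs(P[...,0]-.49)<.08)&(abs(P[...,1]-.14)<.06)
q=P[m];print(len(q),np.percentile(q,[2,50,98],axis=0).round(4),cv2.minAreaRect((q[:,:2]*1000).astype(np.float32)))
plan([.4906,.1413,.152],74.7)
```

```text
bar_handle [{'location': [325.7, 202.7], 'conf': 0.98}, {'location': [322.7, 178.0], 'conf': 0.45}]
heatsink [{'location': [401.3, 140.3], 'conf': 0.63}]
1522 [[0.4425 0.1272 0.0986]
 [0.4833 0.1424 0.1022]
 [0.5322 0.1557 0.1041]] ((488.5050354003906, 140.84579467773438), (9.555802345275879, 98.47913360595703), 74.5504150390625)
t 3.2 ee [0.4925 0.1384 0.26  ] [-90.01  -0.    74.09] q [15.7 -1.  -0.9 90.1 -0.  31.6] F [-0.   0.5 -0.9] op 0.0851
shift cm [ 0.22 10.8   0.26] rot [ 0.01 -0.61  0.  ]
```

View pics/w1.png

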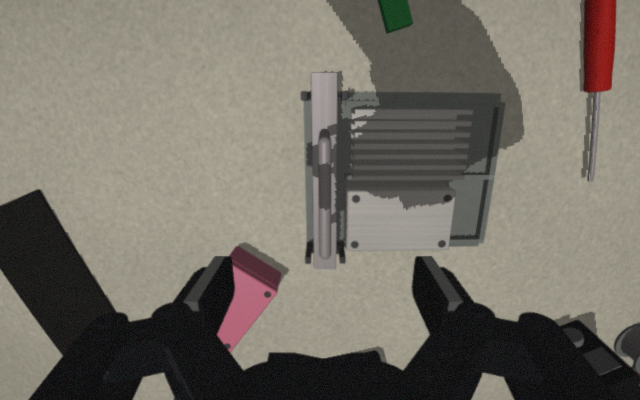

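Emit:
arm_command(rows=[0.2, 3, 0.35, 0, -0.5, 0, 1, 0.2, 6, 0.35, 0, -0.5, 0, 1, 0.2, 8.5, 0.35, 0, -0.5, 0, 1, 0.2, 10, 0.35, 0, -0.5, 0, 1, 0.2, 10.8, 0.35, 0, -0.5, 0, 1, 0.2, 10.8, 0.35, 0, -0.5, 0, 1, 0.2, 10.8, 0.35, 0, -0.5, 0, -1, 0.2, 10.8, 0.35, 0, -0.5, 0, -1, 0.2, 10.8, 0.35, 0, -0.5, 0, -1, 0.2, 10.8, 0.35, 0, -0.5, 0, -1, 0.2, 10.8, 0.35, 0, -0.5, 0, -1, 0.2, 10.8, 0.35, 0, -0.5, 0, -1], force=70)

```text
time: 4.2
ee_pos: [0.4897, 0.1421, 0.1523]
tcp_rot: [-90.0, -0.0, 74.8]
wrist_force: [-0.3, -0.1, -0.1]
opening: 0.0122
```

Emit:
arm_command(rows=[0, 0, 0, 0, 0, 0, -1, 0, 0, 0, 0, 0, 0, -1, 0, 0, 0, 0, 0, 0, -1, 0, 0, 0, 0, 0, 0, -1])

```text
time: 4.53
ee_pos: [0.4897, 0.1421, 0.1523]
tcp_rot: [-90.0, -0.0, 74.8]
wrist_force: [-1.8, -1.0, 6.5]
opening: 0.0076
```

Run:
```python
from h import *
c=cam('wrist','w2.png')
plan([.556,-.231,.25],93.7)
```

```text
t 4.58 ee [0.4897 0.1421 0.1524] [-9.004e+01 -2.000e-02  7.484e+01] q [ 16.2  -0.8 -12.6  78.1   0.   31.3] F [-1.4 -1.   5.3] op 0.0075
shift cm [-34.27  -9.77 -16.16] rot [  0.04 -18.86   0.02]
```

View pics/w2.png

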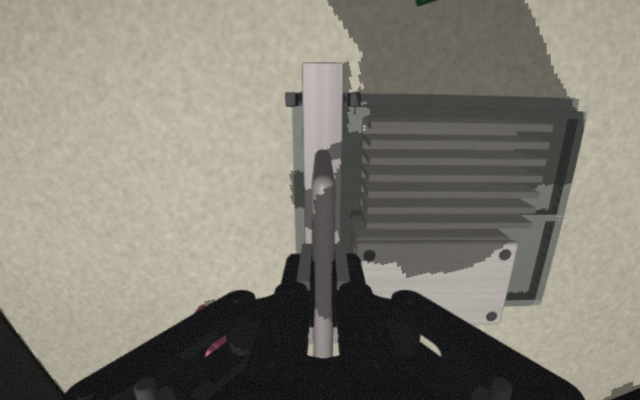

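Emit:
arm_command(rows=[0, -0.3, 0, 0, 0, 0, -1, 0, -0.6, 0, 0, 0, 0, -1, 0, -0.8, 0, 0, 0, 0, -1, 0, -0.8, 0, 0, 0, 0, -1])

```text
time: 4.92
ee_pos: [0.4896, 0.1421, 0.1601]
tcp_rot: [-90.0, 0.0, 74.8]
wrist_force: [0.9, -0.7, -2.1]
opening: 0.0075
```

Run:
```python
from h import *
c=cam('wrist','w3.png')
plan([.556,-.231,.25],93.7)
```

```text
t 4.97 ee [0.4895 0.142  0.1599] [-90.     0.    74.84] q [ 16.2  -0.9 -11.9  79.   -0.   31.3] F [-0.6 -0.5 -2.3] op 0.0079
shift cm [-34.27  -9.01 -16.17] rot [ -0.   -18.86  -0.  ]
```

View pics/w3.png

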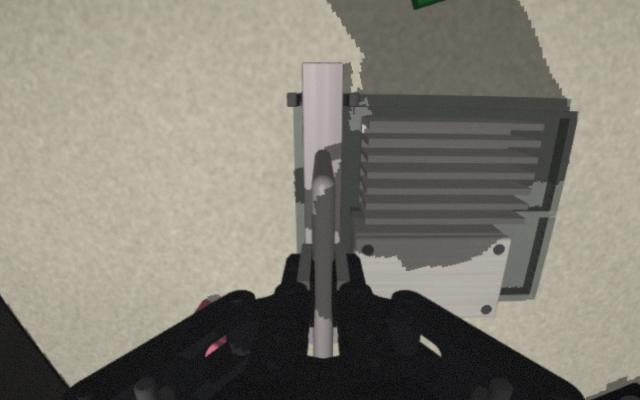

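Emit:
arm_command(rows=[0, -0.8, 0, 0, 0, 0, -1, 0, -2, 0, 0, 0, 0, -1, 0, -3.5, 0, 0, 0, 0, -1, 0, -5, 0, 0, 0, 0, -1, 0, -6.5, 0, 0, 0, 0, -1, 0, -7.5, 0, 0, 0, 0, -1, 0, -8, 0, 0, 0, 0, -1, 0, -8, 0, 0, 0, 0, -1, 0, -8, 0, 0, 0, 0, -1])

```text
time: 5.72
ee_pos: [0.4895, 0.142, 0.2397]
tcp_rot: [-90.0, 0.0, 74.8]
wrist_force: [0.7, -0.1, -2.1]
opening: 0.0078
```

Emit:
arm_command(rows=[-1, 0, -0.5, 0, -0.5, 0, -1, -3.5, 0, -1.6, 0, -2, 0, -1, -7, 0, -3.3, 0, -4, 0, -1, -10.5, 0, -5, 0, -6, 0, -1, -14, 0, -6.6, 0, -8, 0, -1, -17.5, 0, -8.3, 0, -10, 0, -1, -21, 0, -9.9, 0, -12, 0, -1, -24.5, 0, -11.6, 0, -14, 0, -1, -28, 0, -13.2, 0, -16, 0, -1, -31, 0, -14.6, 0, -17.5, 0, -1, -33.3, 0, -15.7, 0, -18.5, 0, -1, -34.3, 0, -16.2, 0, -18.9, 0, -1])

```text
time: 6.72
ee_pos: [0.556, -0.2345, 0.2381]
tcp_rot: [-89.9, -0.0, 93.6]
wrist_force: [0.8, 0.3, -3.1]
opening: 0.0077
```

Run:
```python
from h import *
c=cam('wrist','w4.png');t=cam('top')
cv2.imwrite('pics/t4.png',cv2.resize(t['pixels'][80:320,180:520],None,fx=2.3,fy=2.3))
plan([.556,-.231,.142],93.7)
```

```text
t 6.82 ee [ 0.556  -0.233   0.2383] [-8.988e+01 -5.000e-02  9.361e+01] q [-22.7  11.5  10.1  88.7  -0.  -26.3] F [-0.3 -0.2 -3.2] op 0.0076
shift cm [ 0.19  9.63 -0.04] rot [-0.12 -0.09  0.05]
```

View pics/w4.png

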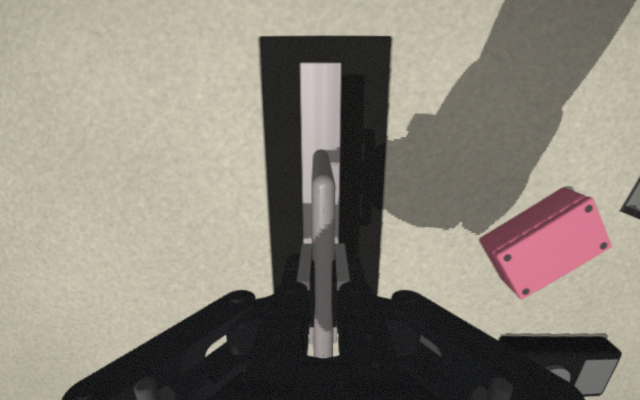

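View pics/t4.png

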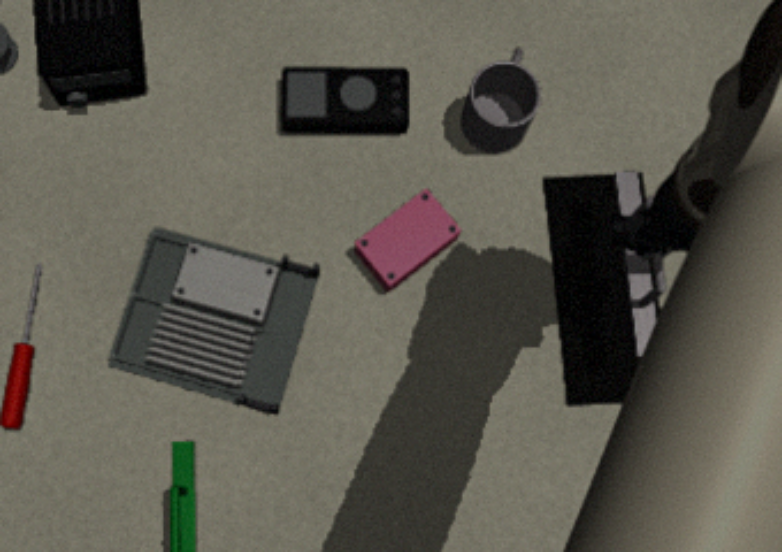

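Emit:
arm_command(rows=[0.2, 1.5, 0, 0, 0, 0, -1, 0.2, 4, 0, 0, 0, 0, -1, 0.2, 6.5, 0, 0, 0, 0, -1, 0.2, 8.3, 0, 0, 0, 0, -1, 0.2, 9.2, 0, 0, 0, 0, -1, 0.2, 9.5, 0, 0, 0, 0, -1, 0.2, 9.7, 0, 0, 0, 0, -1, 0.2, 9.8, 0, 0, 0, 0, -1, 0.2, 9.8, 0, 0, 0, 0, -1])

```text
time: 7.57
ee_pos: [0.5565, -0.2293, 0.143]
tcp_rot: [-90.1, 0.0, 93.8]
wrist_force: [-0.7, 0.6, -2.3]
opening: 0.0077
```

Emit:
arm_command(rows=[0, 0.1, 0, 0, 0, 0, -1, 0, 0.2, 0, 0, 0, 0, -1, 0, 0.2, 0, 0, 0, 0, -1])

```text
time: 7.82
ee_pos: [0.5562, -0.2295, 0.1402]
tcp_rot: [-90.0, 0.0, 93.7]
wrist_force: [0.0, -0.6, -3.3]
opening: 0.0076
```

Emit:
arm_command(rows=[0, 0.1, 0, 0, 0, 0, -1, 0, 0.1, 0, 0, 0, 0, -1, 0, 0.1, 0, 0, 0, 0, -1])

```text
time: 8.07
ee_pos: [0.556, -0.2294, 0.1388]
tcp_rot: [-90.0, -0.0, 93.7]
wrist_force: [0.1, -0.1, -3.7]
opening: 0.0074
```

Emit:
arm_command(rows=[0, 0.1, 0, 0, 0, 0, -1, 0, 0.1, 0, 0, 0, 0, -1, 0, 0.1, 0, 0, 0, 0, -1])

```text
time: 8.32
ee_pos: [0.5561, -0.2297, 0.1385]
tcp_rot: [-90.0, 0.0, 93.7]
wrist_force: [-2.0, -1.5, 4.1]
opening: 0.0078
```

Emit:
arm_command(rows=[0, 0, 0, 0, 0, 0, -0.8, 0, 0, 0, 0, 0, 0, -0.6, 0, 0, 0, 0, 0, 0, -0.3, 0, 0, 0, 0, 0, 0, 0, 0, 0, 0, 0, 0, 0, 0.5, 0, 0, 0, 0, 0, 0, 0.5, 0, -1, 0, 0, 0, 0, 0.5, 0, -3.5, 0, 0, 0, 0, 0.5, 0, -7, 0, 0, 0, 0, 0.5, 0, -11, 0, 0, 0, 0, 0.5, 0, -14, 0, 0, 0, 0, 0.5, 0, -14, 0, 0, 0, 0, 0.5])

```text
time: 9.32
ee_pos: [0.5571, -0.2298, 0.2862]
tcp_rot: [-90.5, 0.3, 93.7]
wrist_force: [1.3, -0.3, 0.3]
opening: 0.0643
```

Run:
```python
from h import *
c=cam('wrist','w5.png');t=cam('top')
P=cloud(c)
m=(P[...,2]>.075)&(P[...,2]<.1)&(c['z_map']>.12)
q=P[m];print(len(q),np.percentile(q,[2,50,98],axis=0).round(4))
m=(P[...,2]>.011)&(P[...,2]<.022)&(c['z_map']>.12)&(abs(P[...,0]-.556)<.14)&(abs(P[...,1]+.23)<.06)
q=P[m];print(len(q),np.percentile(q,[2,50,98],axis=0).round(4),cv2.minAreaRect((q[:,:2]*1000).astype(np.float32)))
# carrier region
T=cloud(t)
th=np.deg2rad(74.7)
R2=np.array([[np.cos(th),-np.sin(th)],[np.sin(th),np.cos(th)]]);C=np.array([.4895,.1415])+.079*R2[:,0]
print('C',C)
Q=T.copy();Q[...,:2]=(T[...,:2]-C)@R2;z=Q[...,2]
for n,s in [('hs',1),('enc',-1)]:
    q=Q[(z>.04)&(z<.055)&(abs(Q[...,0])<.09)&(s*Q[...,1]>0)&(s*Q[...,1]<.08)];print(n,len(q),np.percentile(q,[1,50,99],axis=0).round(4))
q=Q[(z>.01)&(z<.02)&(abs(Q[...,0])<.11)&(abs(Q[...,1])<.1)];print('car',np.percentile(q,[1,50,99],axis=0).round(4))
def W(x,y):return C+R2@np.array([x,y])
print(W(.07,.037),W(-.1,.037),W(-.125,.037))
plan([*W(.072,.037),.25],74.7-90)
```

```text
1555 [[ 0.5084 -0.237   0.0763]
 [ 0.5684 -0.2292  0.088 ]
 [ 0.7728 -0.0706  0.0902]]
2581 [[ 0.4588 -0.2466  0.0145]
 [ 0.5184 -0.2336  0.016 ]
 [ 0.6515 -0.2161  0.0176]] ((555.821044921875, -230.95982360839844), (198.1360321044922, 24.08289337158203), 3.6614906787872314)
C [0.51034597 0.21770004]
hs 557 [[-0.0517  0.0012  0.0402]
 [-0.0004  0.0332  0.0462]
 [ 0.0519  0.0655  0.0512]]
enc 1018 [[-0.057  -0.0725  0.0413]
 [-0.0057 -0.0406  0.0464]
 [ 0.0463 -0.0093  0.0516]]
car [[-0.0914 -0.0878  0.0101]
 [ 0.017   0.0252  0.0145]
 [ 0.0994  0.0796  0.0199]]
[0.49312846 0.29498236] [0.44827004 0.1310076 ] [0.44167322 0.10689366]
t 9.42 ee [ 0.5565 -0.2296  0.2801] [-9.018e+01  9.000e-02  9.374e+01] q [-22.4  11.7  14.9  93.    0.  -26.2] F [-0.1  0.2 -0.9] op 0.064
shift cm [52.95  2.92  2.84] rot [  0.2  109.04   0.11]
```

View pics/w5.png

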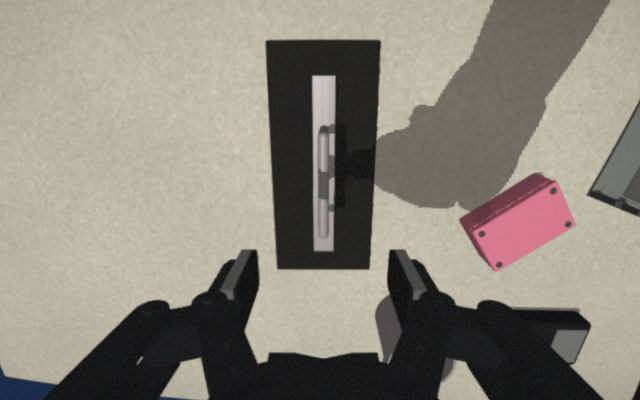

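Run:
```python
from h import *
plan([.494,.2970,.24],164.7)
```

```text
t 9.42 ee [ 0.5565 -0.2296  0.2801] [-9.018e+01  9.000e-02  9.374e+01] q [-22.4  11.7  14.9  93.    0.  -26.2] F [-0.1  0.2 -0.9] op 0.064
shift cm [52.96  3.92  2.81] rot [  0.1  -70.96  -0.18]
```

Emit:
arm_command(rows=[2, 0, 0.1, 0, -3, 0, -1, 6, 0.5, 0.3, 0, -8, 0, -1, 10, 1, 0.6, 0, -14, 0, -1, 14, 1.2, 0.8, 0, -20, 0, -1, 18, 1.5, 1, 0, -26, 0, -1, 22, 1.8, 1.2, 0, -32, 0, -1, 26, 2, 1.4, 0, -38, 0, -1, 30, 2.3, 1.6, 0, -44, 0, -1, 34, 2.6, 1.8, 0, -50, 0, -1, 38, 3, 2, 0, -56, 0, -1, 42, 3.3, 2.2, 0, -62, 0, -1, 45, 3.5, 2.4, 0, -67, 0, -1])

```text
time: 10.42
ee_pos: [0.5014, 0.2206, 0.2413]
tcp_rot: [-89.9, -0.1, 161.1]
wrist_force: [0.8, 0.2, 0.0]
opening: 0.0002
```

Run:
```python
from h import *
plan([.494,.2970,.22],164.7)
```

```text
t 10.42 ee [0.5014 0.2206 0.2413] [-8.9930e+01 -1.1000e-01  1.6112e+02] q [ 23.7   3.9   2.   88.2   0.  -47.4] F [0.8 0.2 0. ] op 0.0002
shift cm [ 3.17  2.13 -6.99] rot [-0.07 -3.58  0.11]
```

Emit:
arm_command(rows=[1.2, 0.8, -2.5, 0, -1.5, 0, -1, 2.4, 1.6, -5, 0, -3, 0, -1, 3, 2.1, -6.5, 0, -3.6, 0, -1, 3.2, 2.1, -7, 0, -3.6, 0, -1, 3.2, 2.1, -7, 0, -3.6, 0, -1, 3.2, 2.1, -7, 0, -3.6, 0, -1])

```text
time: 10.92
ee_pos: [0.4955, 0.2941, 0.2215]
tcp_rot: [-89.9, -0.0, 164.3]
wrist_force: [0.5, -1.0, -0.6]
opening: -0.0
```

Run:
```python
from h import *
c=cam('wrist','w6.png')
P=cloud(c)
th=np.deg2rad(74.7)
R2=np.array([[np.cos(th),-np.sin(th)],[np.sin(th),np.cos(th)]]);C=np.array([.51035,.2177])
Q=P.copy();Q[...,:2]=(P[...,:2]-C)@R2;z=Q[...,2]
m=(z>.038)&(z<.055)&(abs(Q[...,0])<.09)&(Q[...,1]<.08)&(Q[...,1]>0)&(c['z_map']>.1)
print(m.sum(),np.percentile(Q[m],[1,50,99],axis=0).round(4))
m=(z>.01)&(z<.018)&(abs(Q[...,0])<.12)&(Q[...,0]>.06)&(abs(Q[...,1])<.1)&(c['z_map']>.1)
print(m.sum(),np.percentile(Q[m],[1,50,99],axis=0).round(4))
o=sensors.get_obs();print(((o['ee_pos'][:2]-C)@R2).round(4))
plan([*(C+R2@[.073,.036]),.092],164.7)
```

```text
5879 [[-0.0581  0.0042  0.039 ]
 [-0.0055  0.0357  0.0459]
 [ 0.0519  0.0754  0.0475]]
1780 [[ 0.0615 -0.0778  0.0103]
 [ 0.0945 -0.0012  0.0139]
 [ 0.1002  0.0745  0.0156]]
[0.0696 0.0342]
t 10.97 ee [0.4957 0.2938 0.2219] [-8.9970e+01 -1.0000e-02  1.6429e+02] q [ 30.7   7.7   4.   86.3  -0.  -43.6] F [-0.2 -1.   0. ] op -0.0001
shift cm [ 0.18 12.99 -0.35] rot [-0.03 -0.41  0.01]
```

View pics/w6.png

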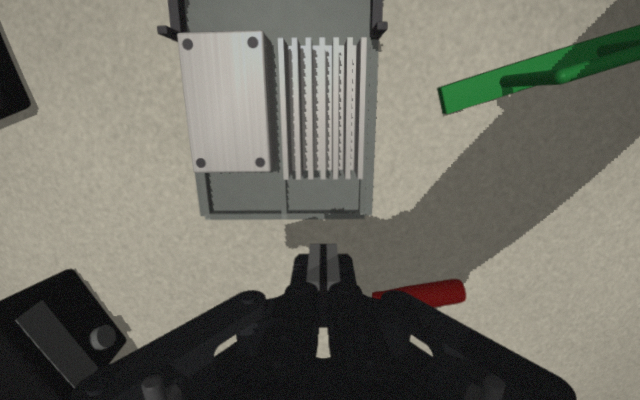

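Emit:
arm_command(rows=[0.2, 1, -0.35, 0, -0.4, 0, -1, 0.2, 4, -0.35, 0, -0.4, 0, -1, 0.2, 7, -0.35, 0, -0.4, 0, -1, 0.2, 10, -0.35, 0, -0.4, 0, -1, 0.2, 12, -0.35, 0, -0.4, 0, -1, 0.2, 13, -0.35, 0, -0.4, 0, -1, 0.2, 13.5, -0.35, 0, -0.4, 0, -1, 0.2, 13.5, -0.35, 0, -0.4, 0, -1, 0.2, 13.5, -0.35, 0, -0.4, 0, -1])

```text
time: 11.72
ee_pos: [0.4952, 0.2986, 0.0881]
tcp_rot: [-90.1, 0.1, 164.7]
wrist_force: [-0.0, -0.0, 0.4]
opening: 0.0004
```

Run:
```python
from h import *
th=np.deg2rad(74.7)
R2=np.array([[np.cos(th),-np.sin(th)],[np.sin(th),np.cos(th)]]);C=np.array([.51035,.2177])
o=sensors.get_obs();print(((o['ee_pos'][:2]-C)@R2).round(4))
plan([*(C+R2@[-.118,.036]),.087],164.7)
```

```text
[0.0741 0.036 ]
t 11.72 ee [0.4952 0.2986 0.0881] [-9.0060e+01  6.0000e-02  1.6472e+02] q [ 31.1  10.1  -8.2  71.6  -0.  -43.6] F [-0.  -0.   0.4] op 0.0004
shift cm [1.000e-02 8.000e-02 1.921e+01] rot [ 0.06  0.02 -0.06]
```

Emit:
arm_command(rows=[0, 0, 0.6, 0, 0, 0, -1, 0, 0, 1, 0, 0, 0, -1, 0, 0, 1.4, 0, 0, 0, -1, 0, 0, 2, 0, 0, 0, -1, 0, 0, 2.7, 0, 0, 0, -1, 0, 0, 3.4, 0, 0, 0, -1, 0, 0, 4.1, 0, 0, 0, -1, 0, 0, 4.8, 0, 0, 0, -1, 0, 0, 5.5, 0, 0, 0, -1, 0, 0, 6.2, 0, 0, 0, -1, 0, 0, 6.8, 0, 0, 0, -1, 0, 0, 7, 0, 0, 0, -1])

```text
time: 12.72
ee_pos: [0.4767, 0.231, 0.0882]
tcp_rot: [-90.2, 0.1, 164.7]
wrist_force: [1.0, 5.1, 3.5]
opening: -0.0001
```

Run:
```python
from h import *
t=cam('top')
cv2.imwrite('pics/t7.png',cv2.resize(t['pixels'][150:300,200:400],None,fx=3.5,fy=3.5))
th=np.deg2rad(74.7)
R2=np.array([[np.cos(th),-np.sin(th)],[np.sin(th),np.cos(th)]]);C=np.array([.51035,.2177])
plan([*(C+R2@[-.1115,.036]),.087],164.7)
```

```text
t 12.77 ee [0.4767 0.2309 0.0881] [-9.0120e+01  9.0000e-02  1.6473e+02] q [ 25.8   3.6 -15.4  70.9   0.  -48.9] F [1.1 2.1 2.3] op -0.0006
shift cm [1.000e-02 8.000e-02 1.154e+01] rot [ 0.12  0.03 -0.09]
```

View pics/t7.png

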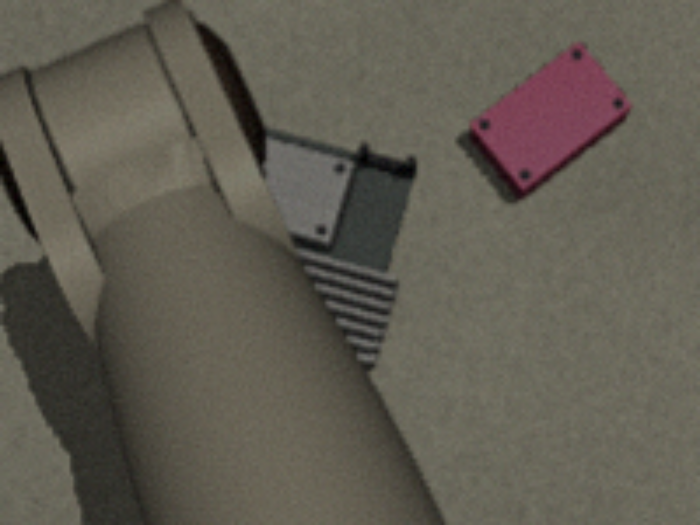

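Emit:
arm_command(rows=[0, 0, 0.4, 0, 0, 0, -1, 0, 0, 1, 0, 0, 0, -1, 0, 0, 1.7, 0, 0, 0, -1, 0, 0, 2.4, 0, 0, 0, -1, 0, 0, 3, 0, 0, 0, -1, 0, 0, 3.6, 0, 0, 0, -1, 0, 0, 4.2, 0, 0, 0, -1, 0, 0, 4.8, 0, 0, 0, -1, 0, 0, 5.4, 0, 0, 0, -1, 0, 0, 6, 0, 0, 0, -1, 0, 0, 6.6, 0, 0, 0, -1, 0, 0, 7, 0, 0, 0, -1])

```text
time: 13.77
ee_pos: [0.4582, 0.1636, 0.0877]
tcp_rot: [-90.1, 0.1, 164.8]
wrist_force: [1.0, 5.1, 3.8]
opening: 0.0001
```

Emit:
arm_command(rows=[0, 0, 0.4, 0, 0, 0, -1, 0, 0, 0.8, 0, 0, 0, -1, 0, 0, 1.3, 0, 0, 0, -1, 0, 0, 1.8, 0, 0, 0, -1, 0, 0, 2.3, 0, 0, 0, -1, 0, 0, 2.8, 0, 0, 0, -1, 0, 0, 3.3, 0, 0, 0, -1, 0, 0, 3.8, 0, 0, 0, -1, 0, 0, 4.3, 0, 0, 0, -1, 0, 0, 4.7, 0, 0, 0, -1, 0, 0, 5, 0, 0, 0, -1, 0, 0, 5, 0, 0, 0, -1])

```text
time: 14.77
ee_pos: [0.4444, 0.1146, 0.0868]
tcp_rot: [-90.0, -0.0, 164.7]
wrist_force: [0.3, -0.4, 0.2]
opening: -0.0001
```

Run:
```python
from h import *
w=cam('wrist','w8.png')
s=cam('scene')
cv2.imwrite('pics/s8.png',cv2.resize(s['pixels'][120:280,230:450],None,fx=3.5,fy=3.5))
plan([.5,.2,.2],164.7)
```

```text
t 14.87 ee [0.4446 0.115  0.0869] [-89.97   0.   164.72] q [ 14.5  -5.9 -24.8  71.1  -0.  -60.2] F [-0.2  0.6  0. ] op 0.0004
shift cm [ -3.1  -11.31  -9.65] rot [-0.03  0.02 -0.  ]
```

View pics/s8.png

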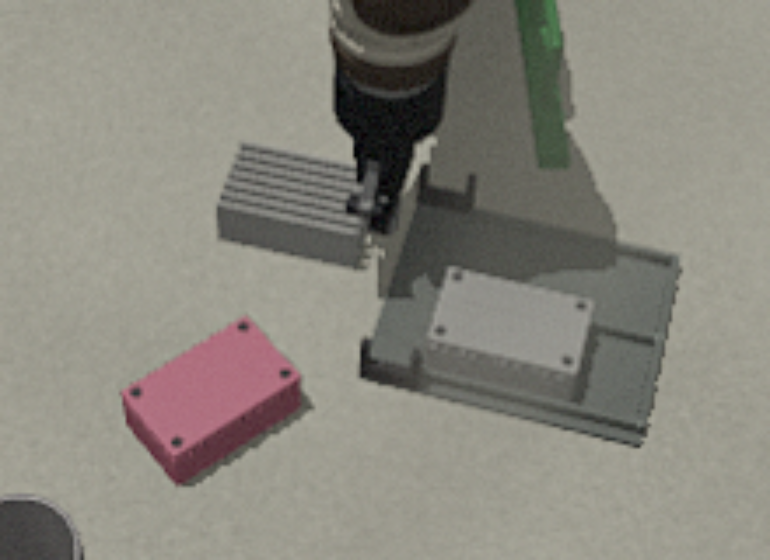

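View pics/w8.png

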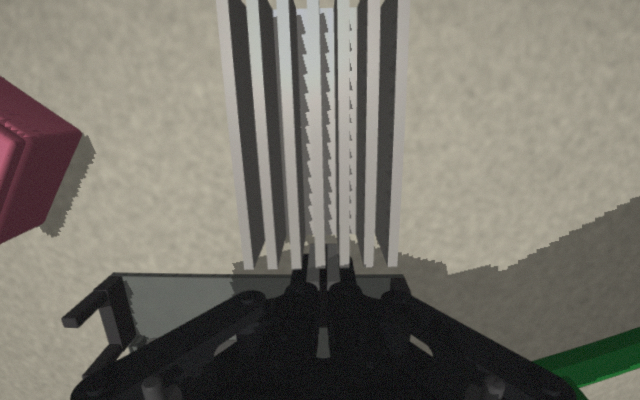

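The scene picture shows the heatsink out past the open end and clear of the carrier edge (px ~375,260). I'll back off and lift away.

Emit:
arm_command(rows=[0, 0, -0.4, 0, 0, 0, -1, 0, 0, -1, 0, 0, 0, -1, 0, -0.5, -1.5, 0, 0, 0, -1, 0, -3, -1.5, 0, 0, 0, -1, 0, -6, -1.5, 0, 0, 0, -1, 0, -10, -1.5, 0, 0, 0, -1, 0, -14, -1.5, 0, 0, 0, -1, 0, -18, -1.5, 0, 0, 0, -1, 6, -18, -2, 0, 0, 0, -1, 10, -18, -2, 0, 0, 0, -1, 13, -18, -2, 0, 0, 0, -1, 13, -18, -2, 0, 0, 0, -1])

```text
time: 15.87
ee_pos: [0.3206, 0.1699, 0.2682]
tcp_rot: [-90.1, -0.0, 164.9]
wrist_force: [-0.1, -0.3, -0.0]
opening: 0.0002
```

Run:
```python
from h import *
t=cam('top');s=cam('scene','s9.png')
cv2.imwrite('pics/t9.png',cv2.resize(t['pixels'][80:320,180:520],None,fx=2.3,fy=2.3))
th=np.deg2rad(74.7)
R2=np.array([[np.cos(th),-np.sin(th)],[np.sin(th),np.cos(th)]]);C=np.array([.51035,.2177])
for n,c in (('top',t),('scene',s)):
  P=cloud(c);Q=P.copy();Q[...,:2]=(P[...,:2]-C)@R2;z=Q[...,2]
  for k,m in (('hs',(z>.035)&(z<.055)&(Q[...,0]<-.08)&(Q[...,0]>-.26)&(Q[...,1]>-.01)&(Q[...,1]<.09)),('enc',(z>.038)&(z<.055)&(abs(Q[...,0])<.09)&(Q[...,1]<0)&(Q[...,1]>-.08)),('bar',(z>.011)&(z<.022)&(abs(P[...,0]-.556)<.14)&(abs(P[...,1]+.23)<.055)),('handle',(z>.07)&(z<.1)&(abs(P[...,0]-.556)<.14)&(abs(P[...,1]+.23)<.055))):
    q=Q[m]
    if len(q)>5: print(n,k,len(q),np.percentile(q,[1,50,99],axis=0).round(4).tolist(),cv2.minAreaRect((P[m][:,:2]*1000).astype(np.float32)))
plan([.5,.2,.2],164.7)
```

```text
top hs 585 [[-0.232, 0.0005, 0.0355], [-0.1807, 0.0325, 0.0417], [-0.1285, 0.0652, 0.047]] ((434.1778564453125, 68.44709014892578), (141.11138916015625, 70.16362762451172), 79.58173370361328)
top enc 1022 [[-0.0569, -0.0722, 0.0403], [-0.0054, -0.0402, 0.0464], [0.0464, -0.0093, 0.0516]] ((548.7009887695312, 202.19546508789062), (106.1661148071289, 64.6867904663086), 74.32376098632812)
top bar 658 [[-0.4593, -0.2551, 0.0111], [-0.42, -0.1598, 0.0161], [-0.3806, -0.0702, 0.021]] ((555.7805786132812, -212.38424682617188), (199.14859008789062, 61.197750091552734), 3.9390857219696045)
top handle 171 [[-0.4372, -0.2105, 0.0733], [-0.4197, -0.163, 0.088], [-0.4004, -0.1171, 0.0932]] ((558.0724487304688, -230.21812438964844), (99.65962219238281, 11.399771690368652), 3.764341354370117)
scene hs 873 [[-0.2329, 0.0018, 0.0352], [-0.18, 0.0345, 0.0415], [-0.0997, 0.0755, 0.0476]] ((431.4267272949219, 70.00154113769531), (147.02169799804688, 76.2607192993164), 82.1732406616211)
scene enc 1002 [[-0.0576, -0.071, 0.0388], [-0.0067, -0.0419, 0.0468], [0.0435, -0.0066, 0.0514]] ((548.706298828125, 197.82655334472656), (106.86512756347656, 74.50909423828125), 75.2496337890625)
scene bar 625 [[-0.4556, -0.2589, 0.0112], [-0.4148, -0.172, 0.017], [-0.3801, -0.0691, 0.0212]] ((566.7969360351562, -217.37850952148438), (80.22838592529297, 221.63430786132812), 84.69000244140625)
scene handle 174 [[-0.4369, -0.2104, 0.0702], [-0.418, -0.1697, 0.0889], [-0.4023, -0.1191, 0.0933]] ((558.5194702148438, -231.05442810058594), (96.63795471191406, 10.665762901306152), 2.9561617374420166)
t 15.97 ee [0.3236 0.1697 0.2679] [-9.0090e+01  1.0000e-01  1.6491e+02] q [ 27.7 -21.  -17.   93.9  -0.  -47.2] F [1.3 0.6 0.5] op 0.0003
shift cm [-16.23   6.83  -7.51] rot [ 0.09  0.21 -0.1 ]
```

View pics/t9.png

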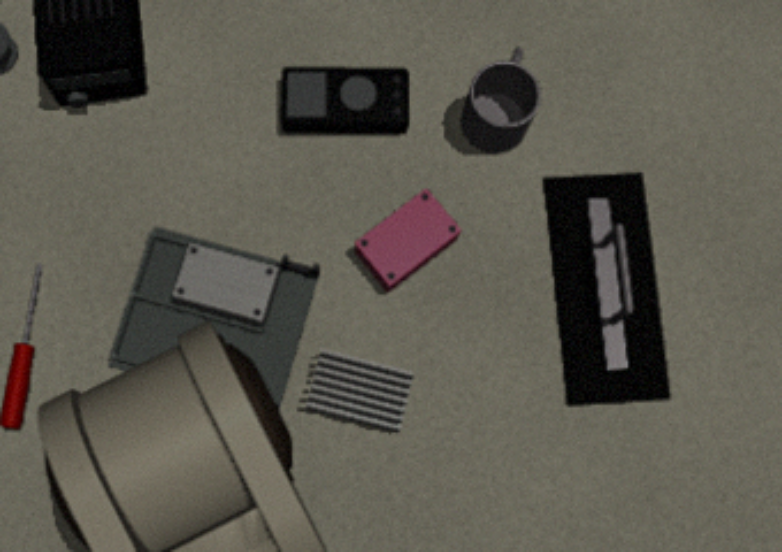

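View pics/s9.png

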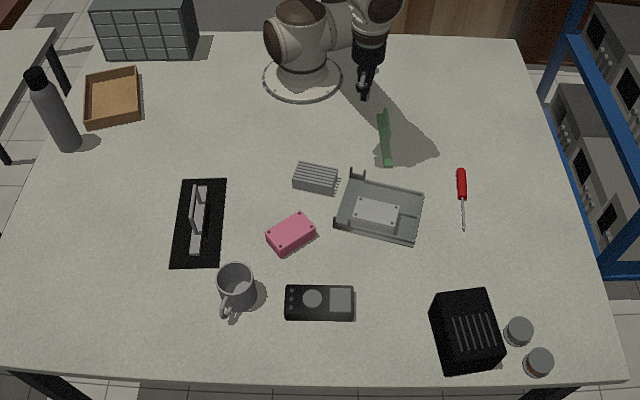

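```bash
python3 -c "
from h import *
print(bot.job_done())"
```

```text
the job is handed in; nothing more can be done
None
```

The job is done and was handed in at about 16 s of the 54 s allowed. The system gave no verdict.

- **Bar:** I lifted it out of the brackets by its handle and set it on the pad. The last check puts it centred at about (0.556, -0.231) m, parallel to the pad's long side, with the handle top at about 0.09 m as expected. It is upright and released.
- **Heatsink:** I pushed it out of the open end with closed fingers, never lifting it. Its centre is at carrier x of about -0.18 m, past the -0.155 m limit. Its fin tops at about 0.042 m show it lies flat on the bench.
- **Enclosure:** it has not measurably moved from its lane, at carrier x of about -0.006 m.
- **Other objects:** the mug, multimeter, screwdriver and both look-alikes appear undisturbed in the last pictures. I judged these by eye and did not measure them.
- **Arm:** it is parked clear of everything.

Some depth points from the top and scene cameras scattered around the object edges, which made the fitted outlines a little too large. I used the medians and the other cues instead. No check failed.

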